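# Sort sawn steel pieces into bins and a chamfering machine's feed chute

### The job

Sort the five sawn steel pieces for their next operations. Lay both round slugs crosswise in the open upper end of the chamfering machine's feed chute, so that they roll down under the clear guard and queue against the gate at its foot; put the angle piece, the drilled plate and the square tube each into the bin that already holds pieces of its kind.

Things in the scene. Friction and masses are not known exactly. Their poses are not given: they have to be found in the camera images.
- slug_a: round steel slug, solid bar 30 mm in diameter and 50 mm long, 0.28 kg, lying on the bench and free to roll. Origin at its centre, x along its axis (y and z turn as it rolls)
- slug_b: a second round steel slug, the same as slug_a (30 mm diameter, 50 mm long). Origin at its centre, x along its axis
- angle: piece of steel angle section 50 x 50 x 8 mm, 50 mm long, 0.29 kg, lying with one leg flat and the other upright. Origin: centre of the flat leg's underside (50 x 50 mm); y along the 50 mm length, z up; the upright leg is 8 mm thick, 50 mm high, its mid-plane at x = -21 mm
- plate: flat steel plate 70 mm (x) x 40 mm (y) x 10 mm thick with two 14 mm holes at x = -20 and +20 mm, 0.2 kg, lying flat. Origin: centre of its underside, z up
- tube: offcut of square steel tube 40 x 40 mm (x, y), wall 3 mm, 45 mm tall, 0.16 kg, standing on end so that its square hollow shows from above. Origin: centre of its underside, z up
- bin_angle: fixed blue open-topped bin, 180 mm long (x), 130 wide (y), walls and floor 4 thick; front (-x) wall 30 high, sides 60, rear 80. Origin: centre of underside, z up. The three bins differ only in contents: this one holds two pieces of steel angle section fixed in its rear (x over +20, up to 54 high); the front part is empty
- bin_plate: fixed blue open-topped bin, 180 mm long (x), 130 wide (y), walls and floor 4 thick; front (-x) wall 30 high, sides 60, rear 80. Origin: centre of underside, z up. The three bins differ only in contents: this one holds a pile of three flat steel plates with two holes each fixed in its rear (x over +20, up to 34 high); the front part is empty
- bin_tube: fixed blue open-topped bin, 180 mm long (x), 130 wide (y), walls and floor 4 thick; front (-x) wall 30 high, sides 60, rear 80. Origin: centre of underside, z up. The three bins differ only in contents: this one holds two pieces of square steel tube standing on end fixed in its rear (x over +20, up to 49 high); the front part is empty
- feed_chute: fixed green machine with feed chute: channel 76 mm wide inside, slick side walls 24 high. Origin: on the bench under mid-chute; x down-chute, y across, z up. Flat floor 115 high at the mouth (x=-90), 83 at x=0, 50 at the gate (x=+90). Open above from x=-90 to 30; clear guard over x=30..90, top 43 above the floor. Machine behind x=95, 175 high. A slug with axis along y rolls down; lengthwise it stays
There are look-alikes about, which are no part of the job. Of the things like the plate, leave any that is blue; of the rest the smaller one is meant.

How it is judged:
At the end, for the whole second after the job is handed in: Both slugs are queued at the gate in the chute (centres at x +30 to +95 mm in its frame), axis across it within 0.2 rad; angle, plate and tube each lie between the walls of the bin holding their kind, origin not above 68 mm; all five released and at rest (under 0.03 m/s) (x of slug_a in the frame of feed_chute between 0.03 and 0.095 m and y of slug_a in the frame of feed_chute between -0.038 and 0.038 m and z of slug_a in the frame of feed_chute between 0.05 and 0.1 m and angle between the x axis of each of slug_a, slug_b and the y axis of feed_chute, either way round below 0.2 rad and linear speed of each of slug_a, slug_b, angle, plate, tube below 0.03 m/s and x of slug_b in the frame of feed_chute between 0.03 and 0.095 m and y of slug_b in the frame of feed_chute between -0.038 and 0.038 m and z of slug_b in the frame of feed_chute between 0.05 and 0.1 m and x of angle in the frame of bin_angle between -0.086 and 0.086 m and y of angle in the frame of bin_angle between -0.061 and 0.061 m and z of angle in the frame of bin_angle between -0.002 and 0.068 m and x of plate in the frame of bin_plate between -0.086 and 0.086 m and y of plate in the frame of bin_plate between -0.061 and 0.061 m and z of plate in the frame of bin_plate between -0.002 and 0.068 m and x of tube in the frame of bin_tube between -0.086 and 0.086 m and y of tube in the frame of bin_tube between -0.061 and 0.061 m and z of tube in the frame of bin_tube between -0.002 and 0.068 m); the robot touches nothing.
It also fails if it takes over 120 s, if anything falls off the work surface, if the arm or the gripper's body presses on something with over 40 N, if the wrist force passes 120 N, or if a joint passes its speed limit or range.

### The arm

A 6-joint arm with a two-finger parallel gripper is mounted at the origin on the work surface. World frame = base frame: x ahead of the robot, y to its left, z up, the work surface at z = 0. Lengths are in m, angles in rad, forces in N, time in s.
With the tool pointing down it reaches from about 0.35 to 0.975 m from the base axis. Payload 4.9 kg.
Tool frame: the origin (TCP) lies midway between the tips of the shut fingers; the grasp point (between the pads) lies 19 mm behind it; z points along the fingers, x is the direction in which the jaws open and shut, and the axes are right-handed (so a half turn about z gives the same grasp; the last joint's range is limited). The gripper opens to 85 mm and grips with 20 to 120 N. Pads are 22 mm wide; open, the fingers measure 114 mm over their backs; the gripper's body (76 mm by 85 mm) begins 54 mm behind the grasp point. The pads swing forward as they close: fully open they stand 13 mm farther back than shut.
Start: joints at [-1.331, 0.053, 1.613, -0, 1.476, -0.119], TCP at [0.219, -0.585, 0.231] pointing down, gripper open.
Joint ranges: [-3.01, 3.01], [-1.01, 2.22], [0.06, 2.58], [-1.02, 4.17], [0.09, 2.62], [-3.14, 3.14]. Speed limits (rad/s): [2.57, 2.57, 3.14, 3.14, 3.14, 3.14].

### API

Orientations are given as a unit quaternion [x, y, z, w].
In Python, from plant import telemetry, grab_frame, order gives the robot as it stands. The module is installed in compiled form; this text tells all that it offers.
- The arm moves only by the tool arm_command, never from a script. Its arguments are lists of equal length, an entry for each row: "translation": the shift along the world's x, y, z in m, a list of three; "rotation": the turn, a rotation vector about the world's x, y, z in degrees, a list of three; "gripper": the finger opening in m, from 0 to 0.0854. In form: {"translation": [[dx, dy, dz], ...], "rotation": [[ax, ay, az], ...], "gripper": [gripper, ...]}. A call has 1 to 8 rows; each row shifts and turns the pose as measured when the row begins; what a row does not reach is not made up. A row lasts 1/8 s, in which the tool goes at most 62.5 mm and 10.7 degrees, less where a joint would pass 70% of its speed; a pose out of reach is approached as far as the arm can. A call is refused whole if a number of a shift passes 0.0625 or a number of a turn 10.7, either way. A call with a gripper value outside its range is refused whole. The fingers move at their own pace and stop on an object; "grip_force" is the grip in N (left out, the last holds). Time passes only in rows, so rows that do not move let the fingers close. It gives the time, the measured TCP pose, the force and the opening at its end, in the units of the state.
- telemetry.observe(): the state, without advancing time (a new reading comes with each control period).
- grab_frame(name): name is "scene" or "top" or "wrist"; returns a dict with "img" (480x640x3 uint8, red, green, blue), "depth" (480x640 float32, m along the optical axis (not along the pixel's ray), 0 where there is no reading), "fx", "fy", "cx", "cy" (pixels), "position" and "orientation" of the camera in the world; the wrist camera has in their place "hand_eye" (4x4, takes a point from camera to tool coordinates, whose origin is the TCP and whose axes are the tool frame's). Camera axes: x right, y down, z forward; pixel columns grow to the right and rows downward; lengths in m; the calibration is good to about 2 mm. A picture is of the moment at which its call begins: read the wrist's pose just before it.
- order.sign_off(): hands the job in, once; it reports no verdict.
The state is a dict: "time_s": time; "q": joint angles; "joint_velocities": joint speeds; "joint_efforts": joint torques, N m; "eef_pos": TCP position; "tcp_rot": TCP orientation; "contact_force": force on the tool from outside, world axes, zero at the start; "moment": the same for the moment, N m; "gripper_width": opening from 0.0 (shut) to 1.0 (fully open).
Only numpy, scipy, OpenCV 4.12 (cv2) and the standard library are available. Lean on these libraries where they do the work, as an engineer would, in place of code of your own. Each camera call takes 0.05 s, during which the arm holds its last target. There are 200 camera calls.

## Working session

There is one attempt and no reset: what is moved stays moved. The work goes in short steps, Python scripts to look and compute and a tool call to move; the robot and the scene stay as the last step left them, time stands still between calls to the robot, and variables do not carry over. Pictures are saved under pics/ and viewed, about 12 in all and at most 16, crops included, and the job is handed in when it is done.

Besides the shell and the picture viewer there is one more tool, called after "Emit:" by a JSON object that holds its "op" and its "data", one argument or row to a line. arm_command: Moves the arm, as the interface text tells. Its arguments: {"type":"object","properties":{"translation":{"type":"array","items":{"type":"array","items":{"type":"number"}}},"rotation":{"type":"array","items":{"type":"array","items":{"type":"number"}}},"gripper":{"type":"array","items":{"type":"number"}},"grip_force":{"type":"number"}},"required":["translation","rotation","gripper"]}

```bash
mkdir -p pics
cat > h.py <<'E'
import numpy as np, cv2
from scipy.spatial.transform import Rotation as R
from plant import telemetry, grab_frame, order
def pts(f):
    d=f["depth"]; v,u=np.mgrid[:480,:640]
    c=np.stack([(u-f["cx"])/f["fx"]*d,(v-f["cy"])/f["fy"]*d,d],-1)
    if "hand_eye" in f:
        s=f["st"]; H=np.array(f["hand_eye"]); c=c@H[:3,:3].T+H[:3,3]
        return c@R.from_quat(s["tcp_rot"]).as_matrix().T+np.array(s["eef_pos"])
    q=np.array(f["orientation"]); M=R.from_quat(q).as_matrix() if q.size==4 else q
    return c@M.T+np.array(f["position"])
def grab(n):
    s=telemetry.observe(); f=grab_frame(n); f["st"]=s; f["P"]=pts(f); f["P"][f["depth"]==0]=np.nan
    return f
def save(f,name): cv2.imwrite("pics/"+name,cv2.cvtColor(f["img"],cv2.COLOR_RGB2BGR))
E
python3 - <<'E'
from h import *
import pickle
for n in("top","scene"):
    f=grab(n); save(f,n+"0.png"); pickle.dump(f,open(n+".pkl","wb"))
    print(n,f["position"],f["orientation"],f["fx"],np.nanmin(f["P"],(0,1)),np.nanmax(f["P"],(0,1)))
print(telemetry.observe())
E
```

```text
top [ 0.32360989 -0.03589139  1.02673632] [ 0.71544803 -0.69661627  0.03983644 -0.03567833] 506.02431785956253 [-0.05136881 -1.19764269 -0.76852935] [1.45163062 0.66790385 0.72232696]
scene [ 0.92191067 -0.78865825  0.79993791] [ 0.86286451  0.27746945 -0.11892495 -0.40537933] 605.9585804566071 [-1.07630971 -0.67814075 -0.7652525 ] [1.17989038 2.37967043 0.55810331]
{'time_s': 0.1, 'q': array([-1.33101961e+00,  5.33090088e-02,  1.61414809e+00, -2.97166098e-06,
        1.47602208e+00, -1.19017952e-01]), 'joint_velocities': array([-0.0006197 , -0.0006796 , -0.0027971 ,  0.0003095 ,  0.00190912,
        0.00045591]), 'joint_efforts': array([ 1.39395524e-03, -3.94899166e+01, -3.71364033e+01, -1.26904933e-04,
        3.88251850e-03, -8.21597894e-06]), 'eef_pos': array([ 0.21931991, -0.58465076,  0.23017984]), 'tcp_rot': array([ 8.21932167e-01, -5.69584605e-01, -7.07003435e-04, -6.24419617e-04]), 'contact_force': array([-0.28006854,  0.96786457, -1.20552611]), 'moment': array([ 0.04419678,  0.00805431, -0.00856101]), 'gripper_width': 0.9998112170510564}
```

View pics/top0.png

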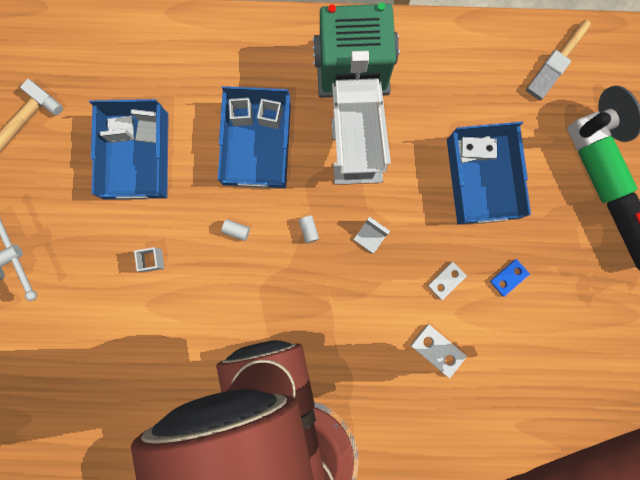

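View pics/scene0.png

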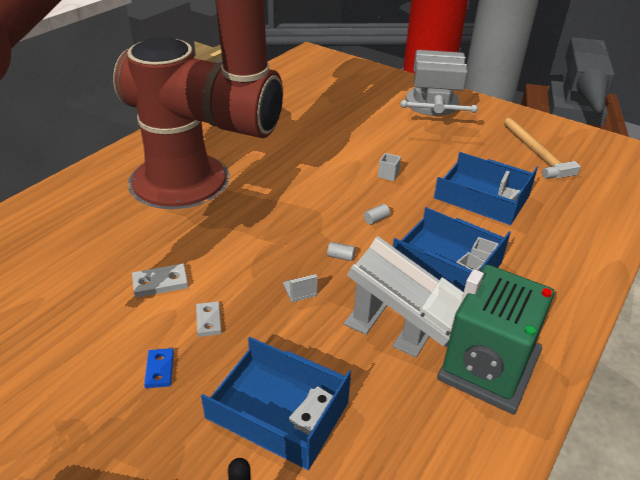

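The top view shows three bins: angles at px (130,150), tubes at (255,138), plates at (490,172). The chute runs from its mouth at (358,180) up to the machine at (358,45). The slugs are at (236,230) and (309,229), the angle at (371,236) and the tube at (147,259). There are three plates: small grey (447,281), large grey (440,350) and blue (510,278). The small grey one fits, since blue is excluded and it is the smaller of the other two.

Run:
```python
from h import *
import pickle
f=pickle.load(open("top.pkl","rb"));P=f["P"]
t=P[330:340,560:600].reshape(-1,3);print("table z",np.nanmedian(P[300:320,200:260,2]),np.nanmedian(P[230:260,560:570,2]))
for n,(u0,v0,u1,v1),zlo in [("slugL",(215,212,258,250),.005),("slugR",(293,208,325,250),.005),("angle",(348,212,395,258),.004),("tube",(128,242,170,278),.004),("plateS",(424,258,470,304),.005),("plateL",(405,318,472,382),.005),
  ("binA",(80,90,175,205),.01),("binT",(210,80,298,195),.01),("binP",(440,115,535,230),.01)]:
    p=P[v0:v1,u0:u1].reshape(-1,3);p=p[p[:,2]>zlo]
    (c,s,a)=cv2.minAreaRect(p[:,:2].astype(np.float32))
    # high points
    z=np.percentile(p[:,2],98)
    ph=p[p[:,2]>z-.008]; (c2,s2,a2)=cv2.minAreaRect(ph[:,:2].astype(np.float32))
    print(n,"all",np.round(c,3),np.round(s,3),round(a,1),"zmax %.3f"%z,"hi",np.round(c2,3),np.round(s2,3),round(a2,1),len(p))
# chute
for v in range(80,186,8):
    print(v,[tuple(np.round(P[v,u],3)) for u in (340,360,378)])
c=cv2.resize(f["img"][60:400,60:560],None,fx=1.6,fy=1.6,interpolation=cv2.INTER_CUBIC)
im=f["img"][205:390,345:535];cv2.imwrite("pics/crop1.png",cv2.cvtColor(cv2.resize(im,None,fx=3.2,fy=3.2,interpolation=cv2.INTER_CUBIC),cv2.COLOR_RGB2BGR))
```

```text
table z -0.00045030083287733724 0.00011749194162691268
slugL all [0.44  0.127] [0.077 0.033] 65.3 zmax 0.032 hi [0.446 0.138] [0.05  0.025] 73.1 388
slugR all [ 0.45  -0.009] [0.056 0.033] 24.6 zmax 0.031 hi [ 0.451 -0.008] [0.05  0.025] 19.1 377
angle all [ 0.457 -0.134] [0.067 0.089] 70.4 zmax 0.052 hi [ 0.459 -0.145] [0.049 0.009] 56.4 697
tube all [0.378 0.316] [0.065 0.066] 12.4 zmax 0.047 hi [0.381 0.305] [0.04  0.041] 11.4 444
plateS all [ 0.351 -0.293] [0.077 0.081] 24.2 zmax 0.014 hi [ 0.35  -0.296] [0.062 0.073] 49.2 643
plateL all [ 0.219 -0.271] [0.13 0.12] 88.4 zmax 0.017 hi [ 0.217 -0.272] [0.097 0.055] 51.4 1285
binA all [0.596 0.354] [0.184 0.135] 2.8 zmax 0.079 hi [0.684 0.357] [0.007 0.13 ] 2.3 4088
binT all [0.627 0.105] [0.134 0.184] 88.7 zmax 0.079 hi [0.716 0.103] [0.129 0.007] 88.2 2984
binP all [ 0.567 -0.365] [0.184 0.137] 7.2 zmax 0.080 hi [ 0.655 -0.353] [0.006 0.128] 7.2 3687
80 [(np.float64(0.733), np.float64(-0.062), np.float64(0.091)), (np.float64(0.734), np.float64(-0.101), np.float64(0.091)), (np.float64(0.733), np.float64(-0.135), np.float64(0.095))]
[... 1686 characters left out ...]
4(-0.064), np.float64(0.134)), (np.float64(0.572), np.float64(-0.102), np.float64(0.108)), (np.float64(0.574), np.float64(-0.136), np.float64(0.104))]
168 [(np.float64(0.55), np.float64(-0.065), np.float64(0.13)), (np.float64(0.556), np.float64(-0.102), np.float64(0.112)), (np.float64(0.556), np.float64(-0.135), np.float64(0.116))]
176 [(np.float64(0.565), np.float64(-0.069), np.float64(0.004)), (np.float64(0.559), np.float64(-0.108), np.float64(0.033)), (np.float64(0.567), np.float64(-0.148), np.float64(0.004))]
184 [(np.float64(0.548), np.float64(-0.07), np.float64(0.007)), (np.float64(0.55), np.float64(-0.111), np.float64(0.004)), (np.float64(0.551), np.float64(-0.148), np.float64(-0.0))]
```

View pics/crop1.png

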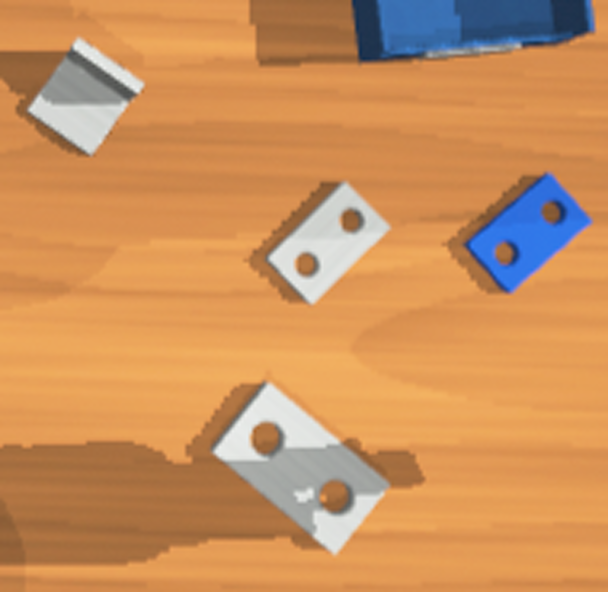

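The crop confirms the target plate: small grey at crop (328,242), with the larger grey one at (300,465) and the blue one at (528,232). I still need the chute yaw and the exact plate pose.

Run:
```python
from h import *
import pickle
f=pickle.load(open("top.pkl","rb"));P=f["P"];hsv=cv2.cvtColor(f["img"],cv2.COLOR_RGB2HSV)
m=np.zeros((480,640),bool);m[258:304,424:470]=True
m&=(hsv[...,1]<60)&(hsv[...,2]>120); p=P[m]; p=p[p[:,2]>.006]
print("plate",cv2.minAreaRect(p[:,:2].astype(np.float32)),p[:,2].mean())
# chute floor: plane fit, walls edges per row
rows=[]
for v in range(104,172,3):
    r=P[v,320:405]; zf=np.nanmedian(P[v,352:368,2]); xf=np.nanmedian(P[v,352:368,0])
    hi=r[(r[:,2]>zf+.013)&(r[:,0]<xf+.02)]; 
    if len(hi): 
        mid=-.1; L=hi[hi[:,1]>mid]; Rr=hi[hi[:,1]<mid]
        if len(L) and len(Rr): rows.append((xf,zf,np.median(L[:,1]),np.median(Rr[:,1])))
rows=np.array(rows);print(np.round(rows,3))
for k in (2,3): print(np.polyfit(rows[:,0],rows[:,k],1))
print("slope",np.polyfit(rows[:,0],rows[:,1],1))
s=P[20:98,310:405].reshape(-1,3); s=s[s[:,2]>.14]; print("machine",cv2.minAreaRect(s[:,:2].astype(np.float32)))
```

```text
plate ((0.356100469827652, -0.2888261377811432), (0.0397450253367424, 0.07031254470348358), 44.11412811279297) 0.009731681353013466
[[ 0.698  0.061 -0.055 -0.138]
 [ 0.691  0.064 -0.056 -0.141]
 [ 0.684  0.066 -0.056 -0.141]
 [ 0.676  0.069 -0.057 -0.141]
 [ 0.67   0.07  -0.057 -0.142]
 [ 0.662  0.074 -0.058 -0.143]
 [ 0.656  0.077 -0.058 -0.143]
 [ 0.649  0.078 -0.058 -0.143]
 [ 0.642  0.081 -0.059 -0.144]
 [ 0.636  0.083 -0.059 -0.144]
 [ 0.629  0.086 -0.06  -0.144]
 [ 0.622  0.088 -0.06  -0.145]
 [ 0.615  0.091 -0.06  -0.145]
 [ 0.609  0.094 -0.061 -0.146]
 [ 0.602  0.096 -0.061 -0.146]
 [ 0.596  0.098 -0.062 -0.147]
 [ 0.589  0.1   -0.062 -0.148]
 [ 0.583  0.102 -0.062 -0.148]
 [ 0.576  0.105 -0.063 -0.148]
 [ 0.57   0.106 -0.062 -0.149]
 [ 0.564  0.11  -0.064 -0.146]
 [ 0.558  0.112 -0.067 -0.149]]
[ 0.06729596 -0.10210032]
[ 0.06633188 -0.18623248]
slope [-0.36342381  0.31442163]
machine ((0.77800053358078, -0.09102180600166321), (0.09225202351808548, 0.13756248354911804), 1.2996585369110107)
```

Emit:
{"op": "arm_command", "data": {
  "translation": [
    [0.017,0.037,-0.008],
    [0.017,0.037,-0.008],
    [0.017,0.037,-0.008],
    [0.017,0.037,-0.008],
    [0.017,0.037,-0.008],
    [0.017,0.037,-0.008],
    [0.017,0.037,-0.008],
    [0.017,0.037,-0.008]
  ],
  "rotation": [
    [0,0,-8.3],
    [0,0,-8.3],
    [0,0,-8.3],
    [0,0,-8.3],
    [0,0,-8.3],
    [0,0,-8.3],
    [0,0,-8.3],
    [0,0,-8.3]
  ],
  "gripper": [0.06,0.06,0.06,0.06,0.06,0.06,0.06,0.06],
  "grip_force": 60
}}

```text
time_s: 1.1
eef_pos: [0.3559, -0.2796, 0.1604]
tcp_rot: [-0.355, 0.935, 0.002, 0.002]
contact_force: [0.4, -0.0, 0.3]
gripper_width: 0.705
```

```bash
cat >> h.py <<'E'
def st():
    s=telemetry.observe(); q=s["tcp_rot"]; X=R.from_quat(q).as_matrix()
    print("pos",np.round(s["eef_pos"],4),"yaw %.1f"%np.degrees(np.arctan2(X[1,0],X[0,0])),"z",np.round(X[:,2],3),"F",np.round(s["contact_force"],1),"w %.4f"%(s["gripper_width"]*.0854),"t",s["time_s"])
E
python3 - <<'E'
from h import *
st(); f=grab("wrist"); save(f,"w1.png"); P=f["P"]
hsv=cv2.cvtColor(f["img"],cv2.COLOR_RGB2HSV)
d=np.linalg.norm(P[...,:2]-[.356,-.289],axis=-1)
m=(d<.06)&(P[...,2]>.006)&(P[...,2]<.02)&(hsv[...,1]<70); p=P[m]; print(len(p))
if len(p)>20: print(cv2.minAreaRect(p[:,:2].astype(np.float32)),np.median(p[:,2]))
E
```

```text
pos [ 0.3559 -0.2796  0.1604] yaw -138.4 z [ 0.002  0.006 -1.   ] F [ 0.4 -0.   0.3] w 0.0602 t 1.1
3290
((0.359078973531723, -0.2879117727279663), (0.037713319063186646, 0.0699441134929657), 44.75252151489258) 0.009166601131125149
```

View pics/w1.png

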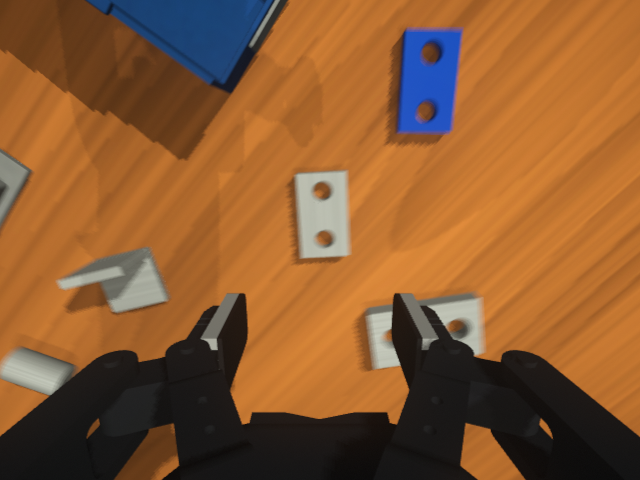

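The wrist view puts the target plate at (322,214), centred between the fingers. The wrist and top measurements agree within 3 mm. I'll descend now.

Emit:
{"op": "arm_command", "data": {
  "translation": [
    [0.001,-0.004,-0.02],
    [0.001,-0.004,-0.03],
    [0,0,-0.03],
    [0,0,-0.025],
    [0,0,-0.015],
    [0,0,0],
    [0,0,0]
  ],
  "rotation": [
    [0,0,1.5],
    [0,0,1.5],
    [0,0,0],
    [0,0,0],
    [0,0,0],
    [0,0,0],
    [0,0,0]
  ],
  "gripper": [0.06,0.06,0.06,0.06,0.06,0.06,0.06]
}}

```text
time_s: 2.02
eef_pos: [0.3586, -0.2817, 0.0349]
tcp_rot: [-0.383, 0.924, 0.005, 0.002]
contact_force: [-0.2, 0.4, 0.6]
gripper_width: 0.7
```

```bash
python3 -c "
from h import *
st()"
```

```text
pos [ 0.3586 -0.2817  0.0349] yaw -134.9 z [ 0.001  0.011 -1.   ] F [-0.2  0.4  0.6] w 0.0597 t 2.025
```

Emit:
{"op": "arm_command", "data": {
  "translation": [
    [0,-0.0065,-0.01],
    [0,0,-0.012],
    [0,0,-0.008],
    [0,0,0],
    [0,0,0]
  ],
  "rotation": [
    [-0.6,0,0],
    [0,0,0],
    [0,0,0],
    [0,0,0],
    [0,0,0]
  ],
  "gripper": [0.06,0.06,0.06,0.06,0.06]
}}

```text
time_s: 2.65
eef_pos: [0.3596, -0.2899, 0.0047]
tcp_rot: [-0.383, 0.924, -0.002, 0.001]
contact_force: [-0.3, 0.0, 0.1]
gripper_width: 0.702
```

```bash
python3 -c "
from h import *
st()"
```

```text
pos [ 0.3596 -0.2899  0.0047] yaw -134.9 z [ 0.003 -0.003 -1.   ] F [-0.3  0.   0.1] w 0.0600 t 2.65
```

Emit:
{"op": "arm_command", "data": {
  "translation": [
    [0,0.002,-0.0015],
    [0,0,0],
    [0,0,0],
    [0,0,0],
    [0,0,0.02],
    [0,0,0.03]
  ],
  "rotation": [
    [0,0,0],
    [0,0,0],
    [0,0,0],
    [0,0,0],
    [0,0,0],
    [0,0,0]
  ],
  "gripper": [0.04,0.02,0.02,0.02,0.02,0.02]
}}

```text
time_s: 3.4
eef_pos: [0.3577, -0.2854, 0.0512]
tcp_rot: [-0.383, 0.924, 0.001, -0.0]
contact_force: [0.6, -0.1, -1.5]
gripper_width: 0.439
```

```bash
python3 -c "
from h import *
st()
save(grab('wrist'),'w2.png')"
```

```text
pos [ 0.3577 -0.2854  0.0512] yaw -134.9 z [-0.001  0.002 -1.   ] F [ 0.6 -0.1 -1.5] w 0.0375 t 3.4
```

View pics/w2.png

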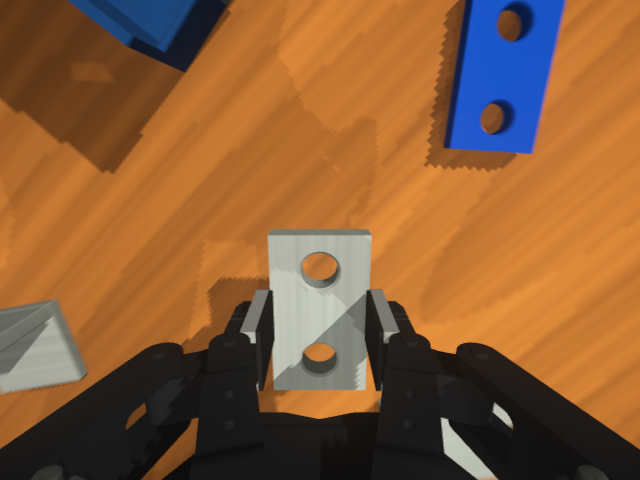

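The plate is held, seen between the pads at (320,310). I'll carry it to the plate bin.

Emit:
{"op": "arm_command", "data": {
  "translation": [
    [0,0,0.05],
    [0.01,-0.005,0.04],
    [0.03,-0.015,0.01],
    [0.035,-0.017,0],
    [0.035,-0.017,0],
    [0.035,-0.017,0],
    [0.025,-0.012,0],
    [0,0,0]
  ],
  "rotation": [
    [0,0,0],
    [0,0,8.5],
    [0,0,8.5],
    [0,0,8.5],
    [0,0,8.5],
    [0,0,8.5],
    [0,0,8.5],
    [0,0,0]
  ],
  "gripper": [0.02,0.02,0.02,0.02,0.02,0.02,0.02,0.02]
}}

```text
time_s: 4.45
eef_pos: [0.534, -0.3717, 0.1522]
tcp_rot: [0.753, -0.658, 0.001, -0.001]
contact_force: [-0.2, 0.1, -2.3]
gripper_width: 0.442
```

```bash
python3 -c "
from h import *
st()"
```

```text
pos [ 0.534  -0.3717  0.1522] yaw -82.3 z [ 0.003  0.    -1.   ] F [-0.2  0.1 -2.3] w 0.0377 t 4.45
```

Emit:
{"op": "arm_command", "data": {
  "translation": [
    [0,0.001,-0.03],
    [0,0,-0.04],
    [0,0,-0.035],
    [0,0,-0.02],
    [0,0,-0.008],
    [0,0,0],
    [0,0,0],
    [0,0,0]
  ],
  "rotation": [
    [0,0,0],
    [0,0,0],
    [0,0,0],
    [0,0,0],
    [0,0,0],
    [0,0,0],
    [0,0,0],
    [0,0,0]
  ],
  "gripper": [0.02,0.02,0.02,0.02,0.02,0.02,0.055,0.055]
}}

```text
time_s: 5.45
eef_pos: [0.5328, -0.3707, 0.0175]
tcp_rot: [0.751, -0.661, 0.003, -0.001]
contact_force: [0.9, 0.3, 0.6]
gripper_width: 0.644
```

```bash
python3 -c "
from h import *
st()"
```

```text
pos [ 0.5328 -0.3707  0.0175] yaw -82.7 z [ 0.005 -0.003 -1.   ] F [0.9 0.3 0.6] w 0.0550 t 5.45
```

Emit:
{"op": "arm_command", "data": {
  "translation": [
    [0,0,0.05],
    [0,0,0.06],
    [-0.01,0.03,0.04],
    [-0.014,0.045,0],
    [-0.014,0.045,0],
    [-0.014,0.045,0],
    [-0.014,0.045,0],
    [-0.006,0.012,0]
  ],
  "rotation": [
    [0,0,0],
    [0,0,0],
    [0,0,9.8],
    [0,0,9.8],
    [0,0,9.8],
    [0,0,9.8],
    [0,0,9.8],
    [0,0,0]
  ],
  "gripper": [0.055,0.055,0.05,0.05,0.05,0.05,0.05,0.05]
}}

```text
time_s: 6.45
eef_pos: [0.4634, -0.1469, 0.1863]
tcp_rot: [0.961, -0.278, 0.015, -0.002]
contact_force: [-0.0, -1.1, -0.4]
gripper_width: 0.585
```

Run:
```python
from h import *
st(); f=grab("wrist"); save(f,"w3.png"); P=f["P"]
d=np.linalg.norm(P[...,:2]-[.459,-.145],axis=-1)
m=(d<.045)&(P[...,2]>.043)&(P[...,2]<.056)
p=P[m]; print(len(p), cv2.minAreaRect(p[:,:2].astype(np.float32)))
f=grab("top"); P=f["P"]; m=np.zeros((480,640),bool); m[115:230,440:535]=1
hsv=cv2.cvtColor(f["img"],cv2.COLOR_RGB2HSV); m&=(hsv[...,1]<60)&(P[...,2]>.005)&(P[...,2]<.024); p=P[m]
print("plate in bin",len(p),cv2.minAreaRect(p[:,:2].astype(np.float32)),np.median(p[:,2]))
```

```text
pos [ 0.4634 -0.1469  0.1863] yaw -32.3 z [ 0.03  -0.005 -1.   ] F [-0.  -1.1 -0.4] w 0.0500 t 6.45
648 ((0.46147963404655457, -0.14426614344120026), (0.05001062899827957, 0.008006108924746513), 56.19340515136719)
plate in bin 619 ((0.57600337266922, -0.38404107093811035), (0.19638420641422272, 0.13690592348575592), 6.199723720550537) 0.014205258389634823
```

View pics/w3.png

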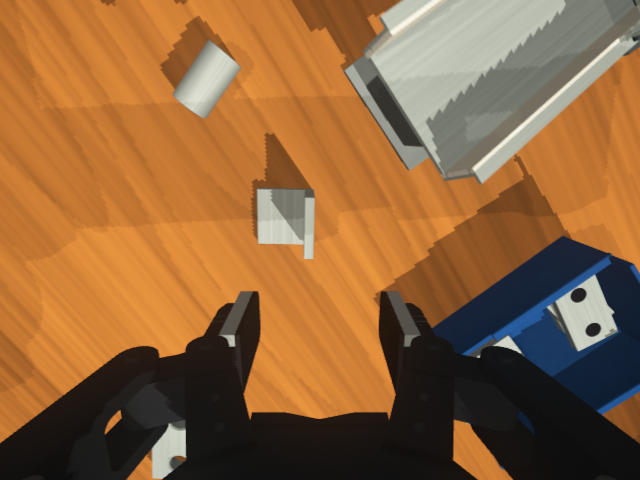

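The view shows the angle at (285,215), its upright leg at (309,222), and the plate lying in its bin at (505,350) with its top at z=14 mm as expected.

Emit:
{"op": "arm_command", "data": {
  "translation": [
    [-0.0025,0.002,-0.03],
    [0,0,-0.045],
    [0,0,-0.045],
    [0,0,-0.03],
    [0,0,-0.012],
    [0,0,0],
    [0,0,0]
  ],
  "rotation": [
    [0,1.7,-1.5],
    [0,0,0],
    [0,0,0],
    [0,0,0],
    [0,0,0],
    [0,0,0],
    [0,0,0]
  ],
  "gripper": [0.05,0.05,0.05,0.05,0.05,0.05,0.05]
}}

```text
time_s: 7.42
eef_pos: [0.4677, -0.1556, 0.0267]
tcp_rot: [0.955, -0.298, 0.008, 0.006]
contact_force: [0.6, 0.4, -0.7]
gripper_width: 0.584
```

```bash
python3 -c "
from h import *
st()"
```

```text
pos [ 0.4677 -0.1556  0.0267] yaw -34.7 z [ 0.012 -0.016 -1.   ] F [ 0.6  0.4 -0.7] w 0.0499 t 7.425
```

Emit:
{"op": "arm_command", "data": {
  "translation": [
    [-0.0065,0.011,0],
    [0,0,-0.009],
    [0,0,0]
  ],
  "rotation": [
    [0.9,0.7,0.5],
    [0,0,0],
    [0,0,0]
  ],
  "gripper": [0.05,0.05,0.05]
}}

```text
time_s: 7.8
eef_pos: [0.4628, -0.1447, 0.0201]
tcp_rot: [0.956, -0.294, 0.002, -0.0]
contact_force: [0.8, 0.2, -0.8]
gripper_width: 0.582
```

```bash
python3 -c "
from h import *
st()"
```

```text
pos [ 0.4628 -0.1447  0.0201] yaw -34.1 z [ 0.004 -0.001 -1.   ] F [ 0.8  0.2 -0.8] w 0.0497 t 7.8
```

Emit:
{"op": "arm_command", "data": {
  "translation": [
    [-0.0015,0,-0.003],
    [0,0,0],
    [0,0,0],
    [0,0,0],
    [0,0,0],
    [0,0,0],
    [0,0,0.03],
    [0,0,0.04]
  ],
  "rotation": [
    [0,0,0],
    [0,0,0],
    [0,0,0],
    [0,0,0],
    [0,0,0],
    [0,0,0],
    [0,0,0],
    [0,0,0]
  ],
  "gripper": [0.05,0.03,0.0,0.0,0.0,0.0,0.0,0.0],
  "grip_force": 90
}}

```text
time_s: 8.8
eef_pos: [0.4572, -0.1428, 0.0832]
tcp_rot: [0.956, -0.294, -0.003, -0.001]
contact_force: [0.3, 0.2, -2.7]
gripper_width: 0.078
```

```bash
python3 -c "
from h import *
st()"
```

```text
pos [ 0.4572 -0.1428  0.0832] yaw -34.1 z [-0.005  0.003 -1.   ] F [ 0.3  0.2 -2.7] w 0.0067 t 8.8
```

Emit:
{"op": "arm_command", "data": {
  "translation": [
    [0,0,0.05],
    [0,0.02,0.05],
    [0,0.045,0.01],
    [0,0.055,0],
    [0.01,0.055,0],
    [0.02,0.055,0],
    [0.02,0.055,0],
    [0.02,0.055,0]
  ],
  "rotation": [
    [0,0,0],
    [0,0,0],
    [0,0,6],
    [0,0,6],
    [0,0,6],
    [0,0,6],
    [0,0,6],
    [0,0,6]
  ],
  "gripper": [0,0,0,0,0,0,0,0]
}}

```text
time_s: 9.8
eef_pos: [0.5262, 0.2041, 0.1963]
tcp_rot: [1.0, 0.022, -0.001, 0.001]
contact_force: [1.0, 0.0, -1.3]
gripper_width: 0.079
```

```bash
python3 -c "
from h import *
st()"
```

```text
pos [0.5262 0.2041 0.1963] yaw 2.6 z [-0.002 -0.001 -1.   ] F [ 1.   0.  -1.3] w 0.0068 t 9.8
```

Emit:
{"op": "arm_command", "data": {
  "translation": [
    [0.015,0.045,0],
    [0.015,0.045,0],
    [0.015,0.04,0],
    [0.002,0.008,-0.02],
    [0,0,-0.03],
    [0,0,-0.03],
    [0,0,0]
  ],
  "rotation": [
    [0,0,0],
    [0,0,0],
    [0,0,0],
    [0,0,0],
    [0,0,0],
    [0,0,0],
    [0,0,0]
  ],
  "gripper": [0,0,0,0,0,0,0]
}}

```text
time_s: 10.68
eef_pos: [0.5693, 0.3476, 0.1033]
tcp_rot: [1.0, 0.025, -0.007, 0.004]
contact_force: [0.3, 0.1, -3.1]
gripper_width: 0.078
```

```bash
python3 -c "
from h import *
st()"
```

```text
pos [0.5693 0.3476 0.1033] yaw 2.9 z [-0.014 -0.009 -1.   ] F [ 0.3  0.1 -3.1] w 0.0066 t 10.675
```

Emit:
{"op": "arm_command", "data": {
  "translation": [
    [0.005,0.005,-0.02],
    [0,0,-0.03],
    [0,0,-0.02],
    [0,0,-0.005],
    [0,0,0],
    [0,0,0],
    [0,0,0]
  ],
  "rotation": [
    [0.5,-0.8,0],
    [0,0,0],
    [0,0,0],
    [0,0,0],
    [0,0,0],
    [0,0,0],
    [0,0,0]
  ],
  "gripper": [0,0,0,0,0,0.025,0.025]
}}

```text
time_s: 11.55
eef_pos: [0.5788, 0.3522, 0.0341]
tcp_rot: [1.0, 0.024, 0.005, -0.002]
contact_force: [-0.9, -1.2, -0.6]
gripper_width: 0.294
```

```bash
python3 -c "
from h import *
st()"
```

```text
pos [0.5788 0.3522 0.0341] yaw 2.8 z [ 0.01   0.004 -1.   ] F [-0.9 -1.2 -0.6] w 0.0251 t 11.55
```

Emit:
{"op": "arm_command", "data": {
  "translation": [
    [0,0,0.04],
    [0,0,0.06],
    [-0.02,-0.005,0.04],
    [-0.04,-0.01,0.01],
    [-0.045,-0.01,0],
    [-0.045,-0.01,0],
    [-0.035,-0.01,0],
    [-0.005,0,0]
  ],
  "rotation": [
    [0,0,0],
    [0,0,0],
    [0,0,3],
    [0,0,3],
    [0,0,2],
    [0,0,0],
    [0,0,0],
    [0,0,0]
  ],
  "gripper": [0.025,0.025,0.06,0.06,0.06,0.06,0.06,0.06],
  "grip_force": 60
}}

```text
time_s: 12.55
eef_pos: [0.3882, 0.3081, 0.2016]
tcp_rot: [0.995, 0.096, 0.016, -0.007]
contact_force: [0.0, -0.6, -1.1]
gripper_width: 0.706
```

Run:
```python
from h import *
st(); f=grab("wrist"); save(f,"w4.png"); P=f["P"]
d=np.linalg.norm(P[...,:2]-[.381,.305],axis=-1)
m=(d<.045)&(P[...,2]>.038)&(P[...,2]<.052)
p=P[m]; print(len(p), cv2.minAreaRect(p[:,:2].astype(np.float32)))
f=grab("top"); save(f,"top1.png")
```

```text
pos [0.3882 0.3081 0.2016] yaw 11.0 z [ 0.03   0.016 -0.999] F [ 0.  -0.6 -1.1] w 0.0603 t 12.55
787 ((0.3838033080101013, 0.3063482344150543), (0.040082428604364395, 0.04065734148025513), 11.269442558288574)
```

View pics/w4.png

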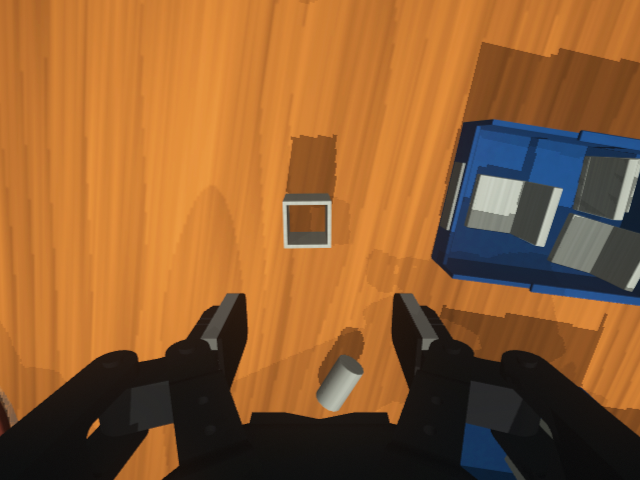

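The angle is in its bin at (515,210), standing upright in the front part. The tube is at (307,222).

Emit:
{"op": "arm_command", "data": {
  "translation": [
    [-0.004,-0.002,-0.02],
    [0,0,-0.04],
    [0,0,-0.04],
    [0,0,-0.025],
    [0,0,0],
    [0,0,0]
  ],
  "rotation": [
    [-0.9,1.6,0],
    [0,0,0],
    [0,0,0],
    [0,0,0],
    [0,0,0],
    [0,0,0]
  ],
  "gripper": [0.06,0.06,0.06,0.06,0.06,0.06]
}}

```text
time_s: 13.4
eef_pos: [0.3881, 0.3059, 0.0689]
tcp_rot: [0.996, 0.094, -0.003, 0.002]
contact_force: [-0.0, 0.2, 0.7]
gripper_width: 0.704
```

```bash
python3 -c "
from h import *
st()"
```

```text
pos [0.3881 0.3059 0.0689] yaw 10.8 z [-0.005 -0.004 -1.   ] F [-0.   0.2  0.7] w 0.0601 t 13.4
```

Emit:
{"op": "arm_command", "data": {
  "translation": [
    [-0.0045,0,-0.02],
    [0,0,-0.025],
    [0,0,-0.012],
    [0,0,0],
    [0,0,0],
    [0,0,0],
    [0,0,0.03],
    [0,0,0.04]
  ],
  "rotation": [
    [0,0,0.4],
    [0,0,0],
    [0,0,0],
    [0,0,0],
    [0,0,0],
    [0,0,0],
    [0,0,0],
    [0,0,0]
  ],
  "gripper": [0.06,0.06,0.06,0.02,0.02,0.02,0.02,0.02]
}}

```text
time_s: 14.4
eef_pos: [0.387, 0.3075, 0.0862]
tcp_rot: [0.995, 0.098, -0.0, 0.001]
contact_force: [-0.0, 0.4, -0.9]
gripper_width: 0.455
```

```bash
python3 -c "
from h import *
st()"
```

```text
pos [0.387  0.3075 0.0862] yaw 11.2 z [-0.001 -0.002 -1.   ] F [-0.   0.4 -0.9] w 0.0388 t 14.4
```

Emit:
{"op": "arm_command", "data": {
  "translation": [
    [0,0,0.05],
    [0.01,-0.01,0.045],
    [0.04,-0.04,0.01],
    [0.04,-0.04,0],
    [0.045,-0.045,0],
    [0.045,-0.045,0],
    [0.022,-0.02,0],
    [0,0,0]
  ],
  "rotation": [
    [0,0,0],
    [0,0,-3],
    [0,0,-4],
    [0,0,-4],
    [0,0,-2],
    [0,0,0],
    [0,0,0],
    [0,0,0]
  ],
  "gripper": [0.02,0.02,0.02,0.02,0.02,0.02,0.02,0.02]
}}

```text
time_s: 15.4
eef_pos: [0.5929, 0.1055, 0.2043]
tcp_rot: [1.0, -0.018, 0.009, -0.002]
contact_force: [-0.6, 0.4, -1.1]
gripper_width: 0.457
```

```bash
python3 -c "
from h import *
st()"
```

```text
pos [0.5929 0.1055 0.2043] yaw -2.1 z [ 0.017  0.004 -1.   ] F [-0.6  0.4 -1.1] w 0.0390 t 15.4
```

Emit:
{"op": "arm_command", "data": {
  "translation": [
    [0,0,-0.03],
    [0,0,-0.045],
    [0,0,-0.045],
    [0,0,-0.035],
    [0,0,-0.016],
    [0,0,0],
    [0,0,0],
    [0,0,0]
  ],
  "rotation": [
    [-0.2,1,0],
    [0,0,0],
    [0,0,0],
    [0,0,0],
    [0,0,0],
    [0,0,0],
    [0,0,0],
    [0,0,0]
  ],
  "gripper": [0.02,0.02,0.02,0.02,0.02,0.02,0.055,0.055]
}}

```text
time_s: 16.4
eef_pos: [0.5862, 0.1113, 0.0237]
tcp_rot: [1.0, -0.014, -0.003, -0.0]
contact_force: [0.7, 0.5, 0.6]
gripper_width: 0.643
```

```bash
python3 -c "
from h import *
st()"
```

```text
pos [0.5862 0.1113 0.0237] yaw -1.6 z [-0.005  0.001 -1.   ] F [0.7 0.5 0.6] w 0.0550 t 16.4
```

Emit:
{"op": "arm_command", "data": {
  "translation": [
    [0,0,0.04],
    [0,0,0.06],
    [-0.02,0.005,0.05],
    [-0.035,0.007,0.01],
    [-0.04,0.007,0],
    [-0.035,0.007,0],
    [-0.01,0.002,0],
    [0,0,0]
  ],
  "rotation": [
    [0,0,0],
    [0,0,0],
    [0,0,-4],
    [0,0,-4],
    [0,0,-4],
    [0,0,-3],
    [0,0,0],
    [0,0,0]
  ],
  "gripper": [0.055,0.055,0.055,0.055,0.055,0.055,0.055,0.055]
}}

```text
time_s: 17.4
eef_pos: [0.4481, 0.1399, 0.203]
tcp_rot: [0.989, -0.149, 0.01, -0.004]
contact_force: [-1.2, -0.2, -0.2]
gripper_width: 0.647
```

Run:
```python
from h import *
st(); f=grab("wrist"); save(f,"w5.png"); P=f["P"]
d=np.linalg.norm(P[...,:2]-[.446,.138],axis=-1)
m=(d<.045)&(P[...,2]>.022)&(P[...,2]<.036)
p=P[m]; print(len(p), cv2.minAreaRect(p[:,:2].astype(np.float32)))
```

```text
pos [0.4481 0.1399 0.203 ] yaw -17.1 z [ 0.021  0.005 -1.   ] F [-1.2 -0.2 -0.2] w 0.0552 t 17.4
1535 ((0.4492221176624298, 0.1398952305316925), (0.049627888947725296, 0.024992793798446655), 72.1280288696289)
```

View pics/w5.png

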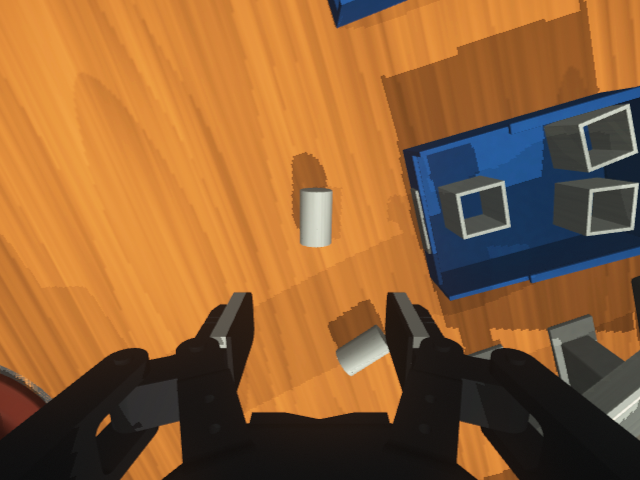

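The tube stands in its bin at (478,207). Slug a is at (316,217), centred between the jaws.

Emit:
{"op": "arm_command", "data": {
  "translation": [
    [0,0,-0.03],
    [0,0,-0.045],
    [0,0,-0.045],
    [0,0,-0.025],
    [0,0,0],
    [0,0,0]
  ],
  "rotation": [
    [-0.3,1.1,0],
    [0,0,-0.5],
    [0,0,0],
    [0,0,0],
    [0,0,0],
    [0,0,0]
  ],
  "gripper": [0.055,0.055,0.055,0.055,0.055,0.055]
}}

```text
time_s: 18.2
eef_pos: [0.4558, 0.1383, 0.057]
tcp_rot: [0.988, -0.154, 0.004, -0.0]
contact_force: [0.1, -0.4, 0.6]
gripper_width: 0.647
```

```bash
python3 -c "
from h import *
st()"
```

```text
pos [0.4558 0.1383 0.057 ] yaw -17.8 z [ 0.007 -0.001 -1.   ] F [ 0.1 -0.4  0.6] w 0.0553 t 18.2
```

Emit:
{"op": "arm_command", "data": {
  "translation": [
    [-0.0075,0.001,-0.015],
    [0,0,-0.022],
    [0,0,-0.011],
    [0,0,0]
  ],
  "rotation": [
    [0,0.4,0],
    [0,0,0],
    [0,0,0],
    [0,0,0]
  ],
  "gripper": [0.055,0.055,0.055,0.055]
}}

```text
time_s: 18.7
eef_pos: [0.4506, 0.1398, 0.0104]
tcp_rot: [0.988, -0.154, 0.003, -0.001]
contact_force: [-0.1, 0.1, -0.5]
gripper_width: 0.641
```

```bash
python3 -c "
from h import *
st()"
```

```text
pos [0.4506 0.1398 0.0104] yaw -17.8 z [ 0.006  0.    -1.   ] F [-0.1  0.1 -0.5] w 0.0548 t 18.7
```

Emit:
{"op": "arm_command", "data": {
  "translation": [
    [-0.001,0,-0.005],
    [0,0,0],
    [0,0,0],
    [0,0,0],
    [0,0,0],
    [0,0,0.03],
    [0,0,0.05],
    [0,0,0]
  ],
  "rotation": [
    [0,0,0],
    [0,0,0],
    [0,0,0],
    [0,0,0],
    [0,0,0],
    [0,0,0],
    [0,0,0],
    [0,0,0]
  ],
  "gripper": [0.055,0.03,0.015,0.015,0.015,0.015,0.015,0.015]
}}

```text
time_s: 19.7
eef_pos: [0.4488, 0.1397, 0.0867]
tcp_rot: [0.988, -0.154, 0.003, -0.0]
contact_force: [0.1, -0.0, -2.4]
gripper_width: 0.328
```

```bash
python3 -c "
from h import *
st();f=grab('wrist');save(f,'w6.png')"
```

```text
pos [0.4488 0.1397 0.0867] yaw -17.7 z [ 0.005  0.    -1.   ] F [ 0.1 -0.  -2.4] w 0.0280 t 19.7
```

View pics/w6.png

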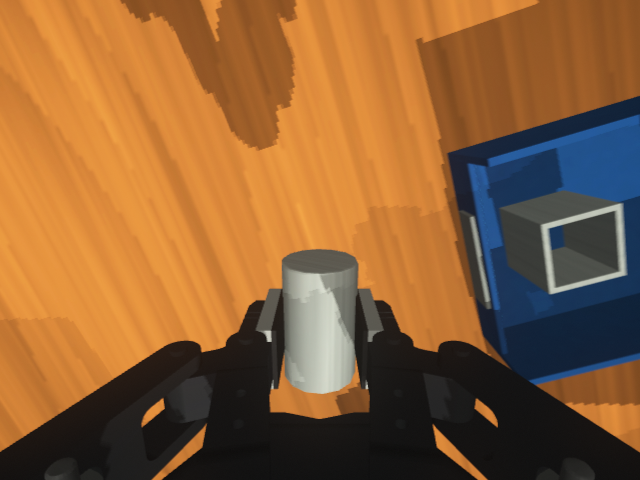

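Slug a is gripped squarely, at (320,320). I'll carry it to the chute mouth.

Emit:
{"op": "arm_command", "data": {
  "translation": [
    [0,0,0.05],
    [0.005,-0.02,0.05],
    [0.02,-0.045,0.01],
    [0.025,-0.05,0],
    [0.025,-0.05,0],
    [0.025,-0.05,0],
    [0.015,-0.028,0],
    [0,0,0]
  ],
  "rotation": [
    [0,0,0],
    [0,0,3],
    [0,0,4],
    [0,0,4],
    [0,0,4],
    [0,0,4],
    [0,0,2],
    [0,0,0]
  ],
  "gripper": [0.015,0.015,0.015,0.015,0.015,0.015,0.015,0.015]
}}

```text
time_s: 20.75
eef_pos: [0.5525, -0.1111, 0.1738]
tcp_rot: [0.999, 0.036, -0.016, 0.002]
contact_force: [0.1, 0.9, -3.7]
gripper_width: 0.326
```

Run:
```python
from h import *
st(); f=grab("wrist"); P=f["P"]
m=(P[...,2]>.06)&(P[...,2]<.15)&(P[...,0]>.545)&(abs(P[...,1]+.1)<.06)
# wall profile across at world x slices
for x in (.58,.60,.62):
    k=m&(abs(P[...,0]-x)<.004); y=P[k][:,1]; z=P[k][:,2]
    if len(y)<20: print(x,len(y)); continue
    hi=y[z>np.median(z)+.012]; print(x,"floor",np.median(z).round(4),"walls",[(a.min().round(4),a.max().round(4)) for a in (hi[hi>-.1],hi[hi<-.1]) if len(a)])
```

```text
pos [ 0.5525 -0.1111  0.1738] yaw 4.1 z [-0.032 -0.004 -0.999] F [ 0.1  0.9 -3.7] w 0.0279 t 20.75
0.58 floor 0.1047 walls [(np.float64(-0.067), np.float64(-0.0567))]
0.6 floor 0.0978 walls [(np.float64(-0.0655), np.float64(-0.0553)), (np.float64(-0.1483), np.float64(-0.1407))]
0.62 floor 0.0908 walls [(np.float64(-0.0644), np.float64(-0.0541)), (np.float64(-0.1506), np.float64(-0.1395))]
```

Emit:
{"op": "arm_command", "data": {
  "translation": [
    [0.013,0.005,0],
    [0,0,-0.01],
    [0,0,-0.01],
    [0,0,0]
  ],
  "rotation": [
    [0.2,-1.8,0],
    [0,0,0],
    [0,0,0],
    [0,0,0]
  ],
  "gripper": [0.015,0.015,0.015,0.015]
}}

```text
time_s: 21.3
eef_pos: [0.5631, -0.1009, 0.1486]
tcp_rot: [0.999, 0.038, -0.002, -0.001]
contact_force: [-0.7, 0.2, -3.1]
gripper_width: 0.328
```

```bash
python3 -c "
from h import *
st()"
```

```text
pos [ 0.5631 -0.1009  0.1486] yaw 4.3 z [-0.005  0.002 -1.   ] F [-0.7  0.2 -3.1] w 0.0280 t 21.3
```

Emit:
{"op": "arm_command", "data": {
  "translation": [
    [0.004,-0.005,0],
    [0,0,-0.012],
    [0,0,-0.011],
    [0,0,0]
  ],
  "rotation": [
    [0,-0.2,-0.3],
    [0,0,0],
    [0,0,0],
    [0,0,0]
  ],
  "gripper": [0.015,0.015,0.015,0.015]
}}

```text
time_s: 21.8
eef_pos: [0.5674, -0.1062, 0.1242]
tcp_rot: [0.999, 0.035, -0.0, -0.001]
contact_force: [-0.0, 0.2, -2.2]
gripper_width: 0.327
```

```bash
python3 -c "
from h import *
st()"
```

```text
pos [ 0.5674 -0.1062  0.1242] yaw 4.0 z [-0.     0.002 -1.   ] F [-0.   0.2 -2.2] w 0.0279 t 21.8
```

Emit:
{"op": "arm_command", "data": {
  "translation": [
    [0,0,-0.003],
    [0,0,0],
    [0,0,0],
    [0,0,0],
    [0,0,0.02],
    [0,0,0.04],
    [0,0,0.04],
    [0,0,0]
  ],
  "rotation": [
    [0,0,0],
    [0,0,0],
    [0,0,0],
    [0,0,0],
    [0,0,0],
    [0,0,0],
    [0,0,0],
    [0,0,0]
  ],
  "gripper": [0.015,0.015,0.04,0.05,0.055,0.055,0.055,0.055]
}}

```text
time_s: 22.8
eef_pos: [0.5702, -0.1071, 0.233]
tcp_rot: [0.999, 0.035, 0.005, 0.001]
contact_force: [0.1, -0.3, 0.6]
gripper_width: 0.643
```

```bash
python3 -c "
from h import *
st();f=grab('scene');cv2.imwrite('pics/s1.png',cv2.cvtColor(cv2.resize(f['img'][200:420,300:580],None,fx=2.5,fy=2.5),cv2.COLOR_RGB2BGR))"
```

```text
pos [ 0.5702 -0.1071  0.233 ] yaw 4.0 z [ 0.01  -0.001 -1.   ] F [ 0.1 -0.3  0.6] w 0.0549 t 22.8
```

View pics/s1.png

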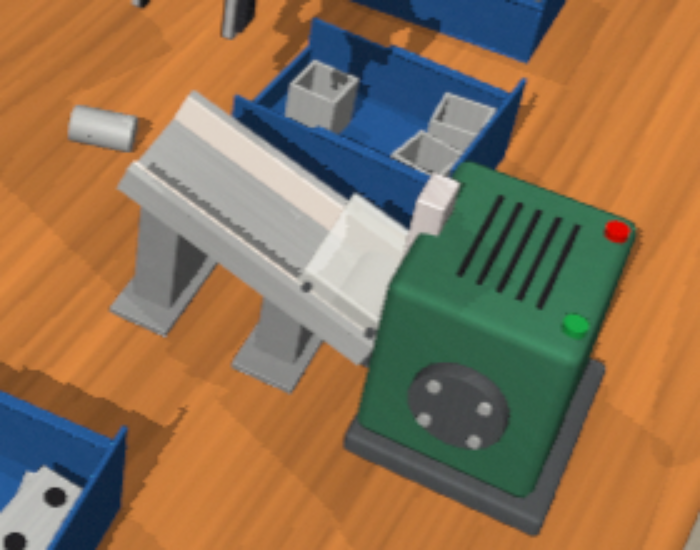

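Slug a left the mouth and rolled down: the open chute at crop (230,190) is empty. It should be under the guard at about (370,240). Next is slug b.

Emit:
{"op": "arm_command", "data": {
  "translation": [
    [-0.01,0.008,0],
    [-0.018,0.015,-0.005],
    [-0.018,0.015,-0.005],
    [-0.018,0.015,-0.005],
    [-0.018,0.015,-0.005],
    [-0.018,0.015,-0.005],
    [-0.018,0.014,-0.005],
    [0,0,0]
  ],
  "rotation": [
    [0,0,-8],
    [0,0,-10.5],
    [0,0,-10.5],
    [0,0,-10.5],
    [0,0,-10.5],
    [0,0,-10.5],
    [0,0,-10.5],
    [0,0,-4]
  ],
  "gripper": [0.055,0.055,0.055,0.055,0.055,0.055,0.055,0.055]
}}

```text
time_s: 23.85
eef_pos: [0.4422, -0.0061, 0.1917]
tcp_rot: [0.804, -0.594, -0.004, 0.002]
contact_force: [-0.3, 0.4, 1.2]
gripper_width: 0.644
```

Run:
```python
from h import *
st(); f=grab("wrist"); save(f,"w7.png"); P=f["P"]
d=np.linalg.norm(P[...,:2]-[.452,-.008],axis=-1)
m=(d<.045)&(P[...,2]>.022)&(P[...,2]<.036)
p=P[m]; print(len(p), cv2.minAreaRect(p[:,:2].astype(np.float32)))
f=grab("top"); P=f["P"]; print("chute strip",[(tuple(np.round(P[v,360],3)),tuple(f["img"][v,360])) for v in range(76,112,4)])
```

```text
pos [ 0.4422 -0.0061  0.1917] yaw -72.9 z [-0.01   0.001 -1.   ] F [-0.3  0.4  1.2] w 0.0550 t 23.85
1689 ((0.4540717303752899, -0.007426049560308456), (0.050213027745485306, 0.026416463777422905), 18.209144592285156)
chute strip [((np.float64(0.735), np.float64(-0.099), np.float64(0.107)), (np.uint8(23), np.uint8(25), np.uint8(26))), ((np.float64(0.734), np.float64(-0.101), np.float64(0.09)), (np.uint8(210), np.uint8(212), np.uint8(204))), ((np.float64(0.725), np.float64(-0.101), np.float64(0.093)), (np.uint8(219), np.uint8(221), np.uint8(216))), ((np.float64(0.715), np.float64(-0.1), np.float64(0.099)), (np.uint8(231), np.uint8(232), np.uint8(227))), ((np.float64(0.705), np.float64(-0.1), np.float64(0.103)), (np.uint8(231), np.uint8(233), np.uint8(228))), ((np.float64(0.696), np.float64(-0.1), np.float64(0.105)), (np.uint8(229), np.uint8(231), np.uint8(226))), ((np.float64(0.687), np.float64(-0.1), np.float64(0.109)), (np.uint8(224), np.uint8(226), np.uint8(221))), ((np.float64(0.698), np.float64(-0.104), np.float64(0.061)), (np.uint8(158), np.uint8(160), np.uint8(157))), ((np.float64(0.689), np.float64(-0.104), np.float64(0.063)), (np.uint8(156), np.uint8(159), np.uint8(154)))]
```

Emit:
{"op": "arm_command", "data": {
  "translation": [
    [0.011,-0.001,-0.02],
    [0,0,-0.04],
    [0,0,-0.04],
    [0,0,-0.025],
    [0,0,0],
    [0,0,0]
  ],
  "rotation": [
    [0,-0.6,1],
    [0,0,0],
    [0,0,0],
    [0,0,0],
    [0,0,0],
    [0,0,0]
  ],
  "gripper": [0.055,0.055,0.055,0.055,0.055,0.055]
}}

```text
time_s: 24.7
eef_pos: [0.4545, -0.0085, 0.0641]
tcp_rot: [0.812, -0.583, 0.001, -0.001]
contact_force: [0.5, -0.5, 0.8]
gripper_width: 0.646
```

```bash
python3 -c "
from h import *
st()"
```

```text
pos [ 0.4545 -0.0085  0.0641] yaw -71.3 z [ 0.002  0.    -1.   ] F [ 0.5 -0.5  0.8] w 0.0552 t 24.7
```

Emit:
{"op": "arm_command", "data": {
  "translation": [
    [-0.001,0.001,-0.018],
    [0,0,-0.022],
    [0,0,-0.015],
    [0,0,0]
  ],
  "rotation": [
    [0,0,-0.5],
    [0,0,0],
    [0,0,0],
    [0,0,0]
  ],
  "gripper": [0.055,0.055,0.055,0.055]
}}

```text
time_s: 25.2
eef_pos: [0.4588, -0.0086, 0.0141]
tcp_rot: [0.81, -0.586, 0.006, -0.003]
contact_force: [-0.1, -0.2, -0.4]
gripper_width: 0.644
```

```bash
python3 -c "
from h import *
st()"
```

```text
pos [ 0.4588 -0.0086  0.0141] yaw -71.8 z [ 0.013 -0.002 -1.   ] F [-0.1 -0.2 -0.4] w 0.0550 t 25.2
```

Emit:
{"op": "arm_command", "data": {
  "translation": [
    [-0.0055,0.001,-0.0085],
    [0,0,0],
    [0,0,0],
    [0,0,0],
    [0,0,0],
    [0,0,0.03],
    [0,0,0.05],
    [0,0,0]
  ],
  "rotation": [
    [0,0.7,0],
    [0,0,0],
    [0,0,0],
    [0,0,0],
    [0,0,0],
    [0,0,0],
    [0,0,0],
    [0,0,0]
  ],
  "gripper": [0.055,0.03,0.015,0.015,0.015,0.015,0.015,0.015]
}}

```text
time_s: 26.2
eef_pos: [0.4528, -0.0076, 0.0877]
tcp_rot: [0.81, -0.586, 0.001, 0.001]
contact_force: [0.9, -0.3, -2.3]
gripper_width: 0.328
```

```bash
python3 -c "
from h import *
st();f=grab('wrist');P=f['P'];save(f,'w8.png')
p=P[(abs(P[...,2]-f['st']['eef_pos'][2]-.02)<.012)&(np.linalg.norm(P[...,:2]-f['st']['eef_pos'][:2],axis=-1)<.045)];print(len(p),cv2.minAreaRect(p[:,:2].astype(np.float32)))"
```

```text
pos [ 0.4528 -0.0076  0.0877] yaw -71.8 z [ 0.    -0.002 -1.   ] F [ 0.9 -0.3 -2.3] w 0.0280 t 26.2
11713 ((0.4524495005607605, -0.00852835550904274), (0.05114034190773964, 0.055310145020484924), 18.123249053955078)
```

View pics/w8.png

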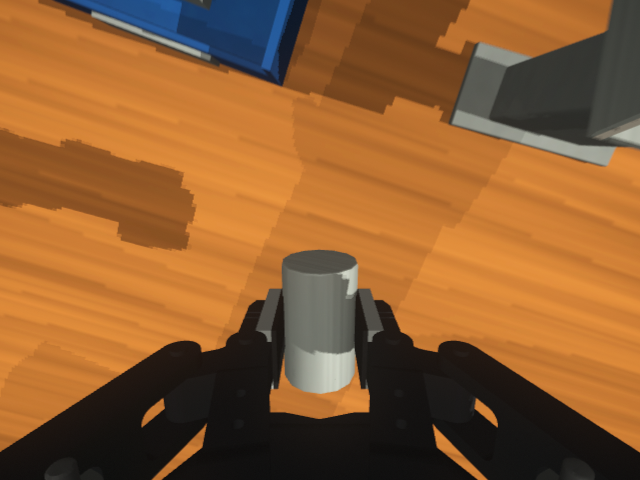

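Slug b is held squarely, at (320,320).

Emit:
{"op": "arm_command", "data": {
  "translation": [
    [0,0,0.05],
    [0.005,-0.005,0.055],
    [0.015,-0.015,0.015],
    [0.02,-0.018,0],
    [0.02,-0.018,0],
    [0.02,-0.018,0],
    [0.02,-0.016,0],
    [0.004,-0.003,0]
  ],
  "rotation": [
    [0,0,8],
    [0,0,10],
    [0,0,10],
    [0,0,10],
    [0,0,10],
    [0,0,10],
    [0,0,10],
    [0,0,4]
  ],
  "gripper": [0.015,0.015,0.015,0.015,0.015,0.015,0.015,0.015]
}}

```text
time_s: 27.25
eef_pos: [0.5466, -0.1008, 0.1867]
tcp_rot: [1.0, 0.024, -0.014, 0.009]
contact_force: [-1.1, 1.1, -2.3]
gripper_width: 0.325
```

```bash
python3 -c "
from h import *
st()"
```

```text
pos [ 0.5466 -0.1008  0.1867] yaw 2.7 z [-0.027 -0.018 -0.999] F [-1.1  1.1 -2.3] w 0.0278 t 27.25
```

Emit:
{"op": "arm_command", "data": {
  "translation": [
    [0.019,-0.004,0],
    [0,0,-0.015],
    [0,0,-0.015],
    [0,0,0]
  ],
  "rotation": [
    [1,-1.5,1],
    [0,0,0],
    [0,0,0],
    [0,0,0]
  ],
  "gripper": [0.015,0.015,0.015,0.015]
}}

```text
time_s: 27.75
eef_pos: [0.5634, -0.104, 0.1476]
tcp_rot: [0.999, 0.031, -0.005, -0.002]
contact_force: [0.0, -0.1, -2.3]
gripper_width: 0.327
```

```bash
python3 -c "
from h import *
st()"
```

```text
pos [ 0.5634 -0.104   0.1476] yaw 3.6 z [-0.01   0.004 -1.   ] F [ 0.  -0.1 -2.3] w 0.0279 t 27.75
```

Emit:
{"op": "arm_command", "data": {
  "translation": [
    [0.004,-0.002,0],
    [0,0,-0.012],
    [0,0,-0.012],
    [0,0,0]
  ],
  "rotation": [
    [-0.2,-0.5,0.2],
    [0,0,0],
    [0,0,0],
    [0,0,0]
  ],
  "gripper": [0.015,0.015,0.015,0.015]
}}

```text
time_s: 28.25
eef_pos: [0.5676, -0.1057, 0.1226]
tcp_rot: [0.999, 0.033, 0.0, -0.0]
contact_force: [0.2, 0.8, -1.9]
gripper_width: 0.33
```

```bash
python3 -c "
from h import *
st()"
```

```text
pos [ 0.5676 -0.1057  0.1226] yaw 3.8 z [ 0.  0. -1.] F [ 0.2  0.8 -1.9] w 0.0282 t 28.25
```

Emit:
{"op": "arm_command", "data": {
  "translation": [
    [0,0,-0.001],
    [0,0,0],
    [0,0,0],
    [0,0,0],
    [0,0,0.02],
    [0,0,0.05],
    [-0.02,0,0.06],
    [-0.03,0,0.03]
  ],
  "rotation": [
    [0,0,0],
    [0,0,0],
    [0,0,0],
    [0,0,0],
    [0,0,0],
    [0,0,0],
    [0,0,0],
    [0,0,0]
  ],
  "gripper": [0.015,0.015,0.04,0.05,0.055,0.055,0.055,0.055]
}}

```text
time_s: 29.25
eef_pos: [0.5179, -0.1058, 0.2905]
tcp_rot: [0.999, 0.034, 0.002, 0.001]
contact_force: [-0.6, -0.3, -0.0]
gripper_width: 0.643
```

Emit:
{"op": "arm_command", "data": {
  "translation": [
    [-0.04,0.03,0],
    [-0.04,0.03,0],
    [-0.03,0.03,0],
    [0,0,0],
    [0,0,0],
    [0,0,0],
    [0,0,0],
    [0,0,0]
  ],
  "rotation": [
    [0,0,0],
    [0,0,0],
    [0,0,0],
    [0,0,0],
    [0,0,0],
    [0,0,0],
    [0,0,0],
    [0,0,0]
  ],
  "gripper": [0.055,0.055,0.055,0.055,0.055,0.055,0.055,0.055]
}}

```text
time_s: 30.25
eef_pos: [0.4075, -0.0163, 0.3068]
tcp_rot: [0.999, 0.032, 0.013, 0.004]
contact_force: [0.3, 0.4, 0.0]
gripper_width: 0.646
```

Run:
```python
from h import *
st(); t=grab('top'); s=grab('scene')
a=cv2.resize(t['img'][40:200,70:550],(800,267)); b=cv2.resize(s['img'][220:340,330:520],None,fx=2.6,fy=2.6,interpolation=cv2.INTER_CUBIC)
c=cv2.resize(t['img'][60:190,320:410],(225,325)); 
o=np.zeros((600,800,3),np.uint8); o[:267]=a; o[270:270+b.shape[0],:b.shape[1]]=b; o[270:595,520:745]=c
cv2.imwrite('pics/f1.png',cv2.cvtColor(o,cv2.COLOR_RGB2BGR))
```

```text
pos [ 0.4075 -0.0163  0.3068] yaw 3.6 z [ 0.027 -0.008 -1.   ] F [0.3 0.4 0. ] w 0.0552 t 30.25
```

View pics/f1.png

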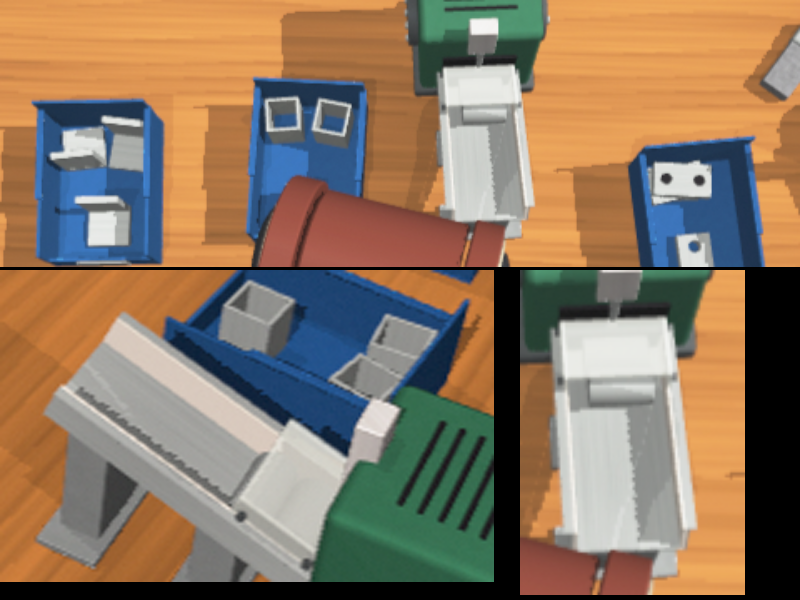

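Slug b is visible lying straight across the chute at the guard's edge, panel px (620,390). All three sorted pieces are in their bins. I'll measure slug b's place in the queue.

Run:
```python
from h import *
a=np.radians(3.8); o=np.array([.637,-.1016]); M=np.array([[np.cos(a),np.sin(a)],[-np.sin(a),np.cos(a)]])
for n in ("top","wrist"):
    f=grab(n);P=f["P"]; q=(P[...,:2]-o)@M.T; h=P[...,2]-(.083-.361*q[...,0])
    m=(q[...,0]>-.06)&(q[...,0]<.06)&(abs(q[...,1])<.034)&(h>.006)&(h<.034); print(n,m.sum())
    if m.sum()>10:
        X,Y,Z=q[m][:,0],q[m][:,1],P[m][:,2]
        print("x",X.min(),X.max(),"y",Y.min(),Y.max(),"z",Z.min(),Z.max())
        # fit circle centre in xz with r=.015, and skew
        from scipy.optimize import least_squares
        r=least_squares(lambda p:np.hypot(X-p[0]-p[2]*Y,Z-p[1])-.015,[.045,.085,0],loss="soft_l1",f_scale=.001);print("centre x,z,skew",r.x,np.sqrt(np.mean(r.fun**2)))
    # guard top at which chute x begins
    g=(abs(q[...,1])<.03)&(h>.036)&(h<.05); print("guard x min",np.nanpercentile(q[g][:,0],2) if g.any() else None)
```

```text
top 292
x 0.03257963814559482 0.050346939872151344 y -0.028164060273531785 0.021727186155729702 z 0.07620642117644405 0.09881401682540814
centre x,z,skew [ 0.04867577  0.08050886 -0.01081535] 0.0021323113961482297
guard x min 0.04548080829779353
wrist 1421
x 0.03551836680545401 0.05979670214363713 y -0.028543162996027754 0.022619177116124507 z 0.07003715010081807 0.09771621851903015
centre x,z,skew [ 0.05181329  0.08096506 -0.00595394] 0.0025108771038088807
guard x min 0.04791873888543815
```

Run:
```python
from h import *
w=grab('wrist'); P=w['P']; 
m=(P[...,0]>.54)&(P[...,0]<.76)&(abs(P[...,1]+.1)<.06)&(P[...,2]>.04); v,u=np.where(m); print(u.min(),u.max(),v.min(),v.max())
c=w['img'][max(v.min()-5,0):v.max()+5,max(u.min()-5,0):u.max()+5]
l=cv2.createCLAHE(4,(4,4)); lab=cv2.cvtColor(c,cv2.COLOR_RGB2LAB); lab[...,0]=l.apply(np.ascontiguousarray(lab[...,0])); c=cv2.cvtColor(lab,cv2.COLOR_LAB2BGR)
k=min(800/c.shape[1],600/c.shape[0]); cv2.imwrite('pics/f2.png',cv2.resize(c,None,fx=k,fy=k,interpolation=cv2.INTER_CUBIC)[:600,:800])
st()
```

```text
435 639 234 372
pos [ 0.4073 -0.016   0.3068] yaw 3.7 z [ 0.027 -0.008 -1.   ] F [ 0.5 -0.1  0. ] w 0.0551 t 30.5
```

View pics/f2.png

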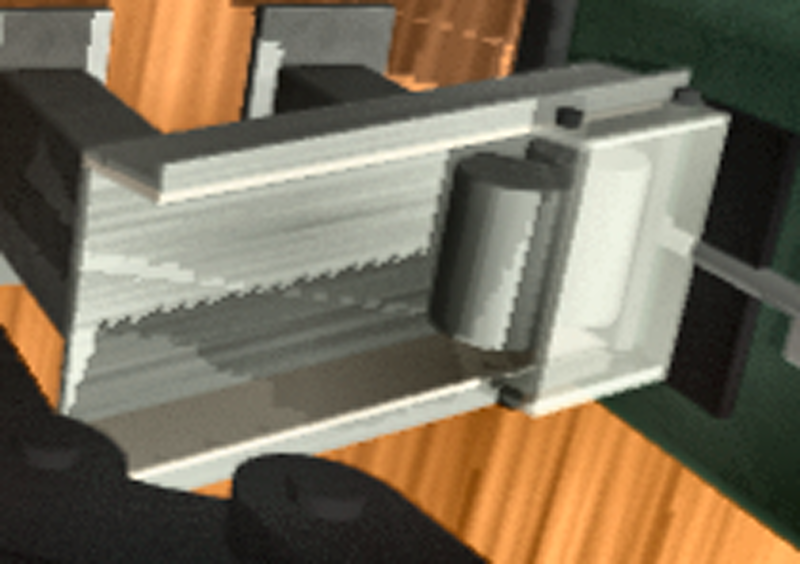

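Slug b at (500,250) lies across the chute, touching slug a, which shows through the guard at (610,240). Both are parallel and queued, and the arm is clear.

```bash
python3 -c "
from plant import order
print(order.sign_off())"
```

```text
the job is handed in; nothing more can be done
None
```

All five pieces are placed and the job is handed in, at about 30.5 s on the robot's clock. The hand-in gives no verdict.

- **Plate:** I took the small grey plate, leaving the blue one and the larger grey one. It lies flat in the plate bin.
- **Angle and tube:** each is in the front part of the bin that holds its kind. The last top picture showed the angle and the plate in theirs; the arm hid part of the tube bin there, but the scene camera showed the tube standing in place.
- **Slugs:** both are queued crosswise in the chute.
    - Slug b measured x ≈ 48–52 mm and z ≈ 81 mm in the chute's frame, and within about 0.01 rad of straight across.
    - Slug a was only seen through the guard, parallel to slug b and touching it; I did not measure it.

One check disagreed. The guard's front edge measured x ≈ 45–48 mm instead of 30 mm, and the mouth suggested a further offset of about 7 mm. My chute x values could therefore be 7 mm or more too high. Taking the guard figure at face value, slug b would be nearer 35 mm, still inside the 30–95 mm range but only just.

The pieces' rest speeds were not measured. The wrist force stayed at a few newtons in every reading. At hand-in the gripper was open and the arm clear of everything.

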